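# Tea light into the push-to-open drawer

## Robot

A 6-joint arm with a two-finger parallel gripper is mounted at the origin on a cart in front of the work surface, level with it; the furniture and walls round the work are solid. World frame = base frame: x ahead of the robot, y to its left, z up, the work surface at z = 0. Lengths are in m, angles in rad, forces in N, time in s.
With the tool pointing down it reaches from about 0.375 to 0.9 m from the base axis. Payload 3.1 kg.
Tool frame: the origin (TCP) lies midway between the tips of the shut fingers; the grasp point (between the pads) lies robot.grip_depth behind it (robot.grip_depth is the distance from the TCP to the grasp point, in m); z points along the fingers, y is the line along which they close (so a half turn about z gives the same grasp; the last joint's range is limited). The gripper opens to 87 mm and grips with 3 to 60 N. Pads are 19 mm wide; open, the fingers measure 117 mm over their backs; the gripper's body (75 mm by 190 mm) begins 51 mm behind the grasp point.
Start: joints at [-1.403, 0.527, 1.433, -0, 1.181, -0.178], TCP at [0.212, -0.588, 0.223] pointing down, gripper open.
Joint ranges: [-3.08, 3.08], [-0.75, 2.2], [0.22, 2.44], [-1.43, 4.57], [0, 2.65], [-2.85, 2.85]. Speed limits (rad/s): [2.79, 2.79, 3.14, 3.14, 3.14, 3.14].

## Interface

Orientations are given as a unit quaternion [x, y, z, w].
In Python, from rig import robot gives the robot as it stands.
- The arm moves only by the shell command python3 -m creep FILE [OPENING] [FORCE], which reads ROWS from the file FILE. ROWS is one flat JSON list of numbers that holds 1 to 20 rows one after another, with no inner brackets; each row has 4 numbers: dx, dy, dz in parts of the range, where 1.0 means 0.8 m, then a turn about the tool's z in a scale on which 1.0 is 180 degrees; each row shifts and turns the commanded pose from where the row before left it, along the tool's axes as they then stand; what a row does not reach is not made up. A row lasts 1/12 s, in which the tool goes at most 0.0417 m and 0.125 rad, less where a joint would pass 70% of its speed; a pose out of reach is approached as far as the arm can. OPENING is the finger opening in m, set as the command begins (- or left out keeps the last). The fingers move at their own pace and stop on an object; FORCE is the grip in N (left out, the last holds). Time passes only in rows, so rows that do not move let the fingers close. It prints the time, the measured TCP pose, the force, the opening and the grip force at its end. Shift and turn numbers lie between -1 and 1, and a call with a number outside is refused. Input that does not fit is refused with a message, and nothing moves.
- robot.get_obs(): the state, without advancing time (a new reading comes with each control period).
- robot.camera(name): name is "scene" or "top" or "wrist"; returns a dict with "img" (480x640x3 uint8, red, green, blue), "fx", "fy", "cx", "cy" (pixels), "xyz" and "attitude" of the camera in the world. Camera axes: x right, y down, z forward; pixel columns grow to the right and rows downward; lengths in m; the calibration is good to about 2 mm. A picture is of the moment at which its call begins. There is no depth.
- robot.hand_in(): hands the job in; it is judged then, once.
The state is a dict: "time": time; "q": joint angles; "joint_velocities": joint speeds; "joint_torque": joint torques, N m; "position": TCP position; "tool_rot": TCP orientation; "ft_force": force on the tool from outside, world axes, zero at the start; "moment": the same for the moment, N m; "grip_width": finger opening in m; "grip_force": force on a finger pad.
Only numpy, scipy, OpenCV 4.12 (cv2) and the standard library are available. Lean on these libraries where they do the work, as an engineer would, in place of code of your own. Each camera call takes 0.05 s, during which the arm holds its last target. There are 200 camera calls.

## Task

Put the tea light away in the handle-less push-to-open drawer: gently press the drawer's front inward until its touch latch lets go and the drawer springs out, set the tea light upright on the drawer floor without dropping it, then press the front in again until it latches, so that the drawer stays shut on its own. Feel for the latch rather than forcing it - at no time bear on the drawer unit with more than about 15 N - and leave everything else on the worktop where it stands.

Things in the scene. Friction and masses are not known exactly. Their poses are not given: they have to be found in the camera images.
- unit: low plain-wood drawer unit, fixed; carcass 170 (x) x 180 (y) x 80 mm high. Origin: centre of its underside, on the worktop; -x points out of the drawer front towards the robot, z up. The handle-less front is a panel 178 mm wide, 14 thick, 6 to 78 mm above the worktop; latched, it stands 24 mm clear of the carcass (outer face 123 mm from the origin), the room for pressing it in.
- drawer (a joint): how far the drawer is out, m: 0 = latched (within 1 mm), 0.075 = fully out, negative = pressed in. A spring pushes it out (4 N shut, 2.5 N out). Push-push latch: pressed 5 to 17 mm in from shut it trips, and springs out once let go (get out of its way); pressed from open to 3 to 16 mm beyond 0 it catches, and rests at 0 once let go. The depth is hidden and differs; if too little it falls back.
- front_mid (a point): point on the drawer front's outer (robot-side) face, midway along it, 55 mm above the worktop; moves with the drawer. Axes as the unit's: press along +x. Pressed slowly it takes 3 to 6 N over the travel; 1.5 to 3 mm after the latch has worked comes a hard rubber stop (10 N more per mm), so a force that rises to about 9 N means that the latch has worked: let go.
- tray_mid (a point): point on the drawer floor's top (20 mm above the worktop), midway across, 50 mm behind the front's inner face; moves with the drawer, axes as the unit's. With the drawer out, it is open from above 49 mm either way in x and 72 mm in y of this point. Drawer sides rise 42 mm above the floor, the front 58 mm. The inside is 148 mm long from front to back wall.
- tea_light: white tea light in a round cup, 38 mm diameter, 15 mm high, open at the top with a wick; origin at the centre of its underside, z up; stands on the worktop to the left of the drawer unit, between 14 and 28 g.
- herbs: spice jar with a green cap, 41 mm diameter, 108 mm high, origin under its centre; a bystander that may stand beside the tea light.
- jar: spice jar with a dark cap, 41 mm diameter, 105 mm high, origin under its centre; a bystander that may stand beside the tea light.
Not all that is in view belongs to the job. Of the things that look like the tea_light, the largest one is meant.

How it is judged:
On the way, in this order (a step that is already met when the one before it is completed fails the run):
1. the drawer has sprung out (value of joint drawer above 0.065 m), for 0.2 s.
2. the tea light stands upright on the floor of the open drawer, let go (value of joint drawer above 0.05 m and x of tea_light in the frame of tray_mid between -0.05 and 0.098 m and y of tea_light in the frame of tray_mid between -0.072 and 0.072 m and z of tea_light in the frame of tray_mid between -0.005 and 0.008 m and angle between tea_light's own z axis and vertical below 0.25 rad and contact force between the fingers and tea_light below 0.05 N), for 0.2 s.
At the end, for the whole second after the job is handed in: the drawer is latched shut on its own (joint drawer between -3 and 4 mm) with the tea light standing upright (within 0.25 rad) and at rest on the floor inside it (value of joint drawer between -0.003 and 0.004 m and x of tea_light in the frame of tray_mid between -0.05 and 0.098 m and y of tea_light in the frame of tray_mid between -0.072 and 0.072 m and z of tea_light in the frame of tray_mid between -0.005 and 0.008 m and angle between tea_light's own z axis and vertical below 0.25 rad and linear speed of tea_light below 0.02 m/s); the robot touches nothing.
It fails at once if the robot bears on the drawer unit with more than 15 N (contact force between any of the fingers, the arm and unit above 15 N).
It fails at once if the tea light is let go more than about 30 mm above the drawer floor (height (world z) of tea_light above 0.05 m and contact force between anything else and tea_light below 0.001 N).
It fails at once if either spice jar is moved by more than 30 mm or tipped over (distance of any of herbs, jar from where it was at the start of the episode above 0.03 m or angle between any of herbs, jar's own z axis and vertical above 0.5 rad).
It also fails if it takes over 70 s, if anything falls off the work surface, if the arm or the gripper's body presses on something with over 40 N, if the wrist force passes 120 N, or if a joint passes its speed limit or range.

## Working session

There is one attempt and no reset: what is moved stays moved. The work goes in short steps, Python scripts to look and compute and a shell command to move; the robot and the scene stay as the last step left them, time stands still between calls to the robot, and variables do not carry over. Pictures are saved under pics/ and viewed, at most 10 in all, crops included, and the job is handed in when it is done.

```bash
mkdir -p pics
python3 - <<'E'
from rig import robot
import cv2,json
o=robot.get_obs(); print({k:o[k] for k in("time","position","tool_rot","grip_width","ft_force")},robot.grip_depth)
for n in("scene","top"):
    c=robot.camera(n); cv2.imwrite(f"pics/{n}0.png",c["img"][:,:,::-1]); print(n,{k:c[k] for k in c if k!="img"})
E
```

```text
{'time': 0.0, 'position': array([ 0.21231208, -0.58704394,  0.22155102]), 'tool_rot': array([ 9.85005612e-01,  1.72518803e-01, -2.18943680e-06, -1.09894954e-03]), 'grip_width': 0.08708713294257588, 'ft_force': array([-1.05448706,  0.36300812, -0.39416307])} 0.0187
scene {'fx': 588.1481561367506, 'fy': 588.1481561367506, 'cx': 315.19324753354573, 'cy': 231.38233555287232, 'xyz': array([0.13407154, 0.54827962, 0.7937921 ]), 'attitude': array([-0.29808717,  0.88721284, -0.33328185,  0.11366894])}
top {'fx': 549.223165787033, 'fy': 549.223165787033, 'cx': 313.86861418874037, 'cy': 243.14816495330544, 'xyz': array([0.34464057, 0.05258482, 0.93982758]), 'attitude': array([-0.6981895 ,  0.70825742, -0.07660911,  0.07094992])}
```

View pics/scene0.png

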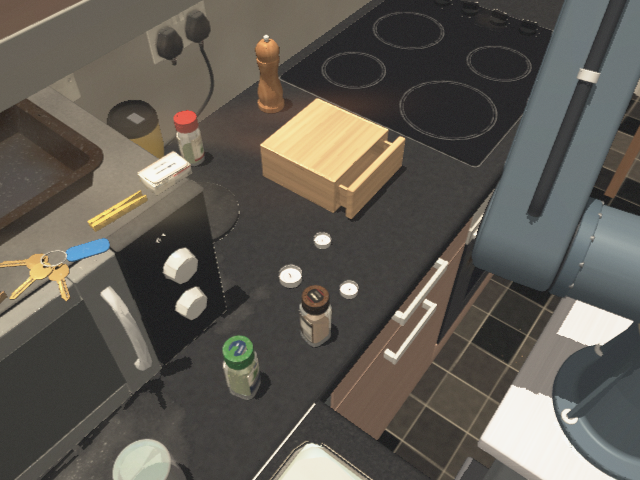

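View pics/top0.png

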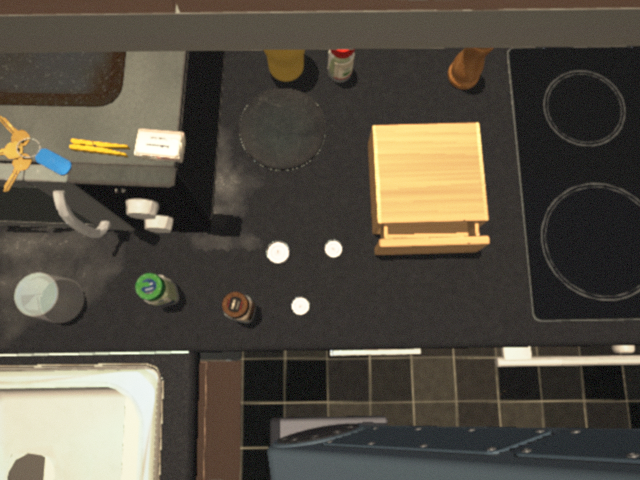

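The top view shows three tea lights: the largest at (278,252), the others at (333,248) and (300,306). The drawer unit has its carcass top at about (372..487, 123..225) and its front panel around (376..489, 236..254). The jars are at (238,305) and (155,290). Next I measure.

```bash
cat > h.py <<'E'
import numpy as np,cv2
from rig import robot
from scipy.spatial.transform import Rotation as R
def ray(c,u,v,z):
    d=R.from_quat(c["attitude"]).apply([(u-c["cx"])/c["fx"],(v-c["cy"])/c["fy"],1.])
    return c["xyz"]+d*(z-c["xyz"][2])/d[2]
def totool(p):
    "vector from TCP to world point p, in tool axes"
    o=robot.get_obs(); return R.from_quat(o["tool_rot"]).inv().apply(np.array(p)-o["position"])
E
python3 - <<'E'
from h import *
np.set_printoptions(precision=4,suppress=True)
c=robot.camera("top"); im=c["img"]; hsv=cv2.cvtColor(im,cv2.COLOR_RGB2HSV)
c2=robot.camera("scene"); h2=cv2.cvtColor(c2["img"],cv2.COLOR_RGB2HSV)
def blobs(c,h,box,mn):
    m=((h[:,:,2]>120)&(h[:,:,1]<90)).astype(np.uint8)
    k=np.zeros_like(m);x0,y0,x1,y1=box;k[y0:y1,x0:x1]=m[y0:y1,x0:x1]
    for q in cv2.findContours(k,cv2.RETR_EXTERNAL,cv2.CHAIN_APPROX_NONE)[0]:
        if cv2.contourArea(q)>mn:
            (u,v),r=cv2.minEnclosingCircle(q); p=ray(c,u,v,.015); print(u,v,r,p, "diam",2*r/c["fx"]*np.linalg.norm(p-c["xyz"]))
blobs(c,hsv,(255,230,365,330),40); blobs(c2,h2,(270,225,365,300),40)
m=cv2.inRange(hsv,(8,50,110),(30,200,255)); m[:,:360]=0;m[:,500:]=0;m[:110]=0;m[265:]=0
# carcass top / front by rows: print runs
for v in (128,150,180,210,218,226,232,238,242,246,250,254):
    x=np.flatnonzero(m[v]); print(v,x.min() if len(x) else None,x.max() if len(x) else None,len(x))
cv2.imwrite("pics/unit.png",cv2.resize(im[110:265,360:500,::-1],None,fx=4,fy=3.8,interpolation=cv2.INTER_CUBIC)[:590])
for n,(u,v) in {"jar":(238,305),"herbs":(150,288)}.items(): print(n,ray(c,u,v,.106))
E
```

```text
299.92254638671875 305.5845031738281 9.438310623168945 [0.4339 0.0687 0.015 ] diam 0.03193840391056891
277.3851623535156 251.85885620117188 11.810647010803223 [0.5264 0.1064 0.015 ] diam 0.04060237112126784
333.0806579589844 248.2096710205078 9.25554370880127 [0.5315 0.0108 0.015 ] diam 0.03183130915684783
348.621826171875 288.73858642578125 9.625482559204102 [0.4307 0.0719 0.015 ] diam 0.03141980639779575
290.327880859375 275.2950744628906 12.114884376525879 [0.5232 0.1077 0.015 ] diam 0.04019706494142358
322.0303955078125 239.60496520996094 8.943869590759277 [0.5277 0.014  0.015 ] diam 0.031119432393202223
128 371 480 110
150 369 482 114
180 371 485 115
210 372 488 117
218 373 488 116
226 373 479 98
232 376 479 101
238 380 489 110
242 378 489 112
246 376 482 105
250 375 475 95
254 None None 0
jar [0.4273 0.1609 0.106 ]
herbs [0.4551 0.2951 0.106 ]
```

View pics/unit.png

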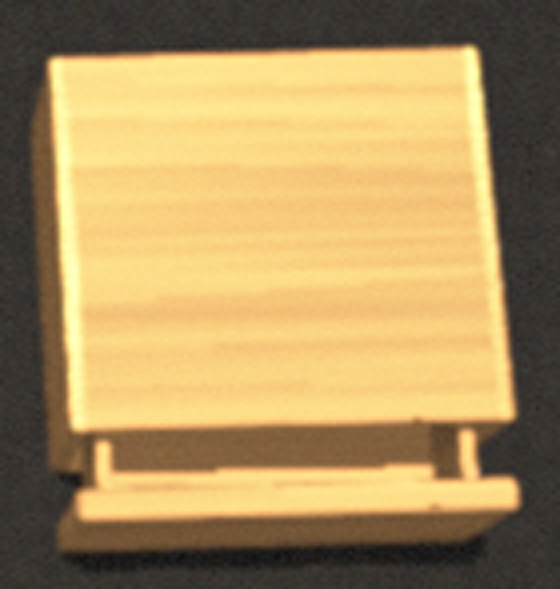

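The crop shows the carcass top corners at full-image pixels (372,125), (479,122), (489,220.5) and (378,223.7). The front's outer top edge runs from (380,246.8) to (489.5,242.9).

Run:
```python
from h import *
np.set_printoptions(precision=4,suppress=True)
c=robot.camera("top")
P=[ray(c,u,v,.08) for u,v in((372,125.3),(479.2,122.1),(489,220.5),(378,223.7))]; F=[ray(c,380,246.8,.078),ray(c,489.5,242.9,.078)]
for p in P+F: print(p)
cen=np.mean(P,0); 
yaws=[np.arctan2(*(a-b)[1::-1]) for a,b in((P[0],P[3]),(P[1],P[2]))]+[np.arctan2(-(a-b)[0],(a-b)[1]) for a,b in((P[0],P[1]),(P[3],P[2]),(F[0],F[1]))]
print(cen,yaws)
w=np.average(yaws,weights=[1,1,1,1,1]); ex=np.array([np.cos(w),np.sin(w),0])
print("yaw",w,"front_mid",cen-.123*ex,"edge mid",np.mean(F,0))
o=robot.get_obs(); T=R.from_quat(o["tool_rot"]); print("tool axes\n",T.as_matrix(), o["position"], o["ft_force"])
```

```text
[ 0.7278 -0.0563  0.08  ]
[ 0.7314 -0.237   0.08  ]
[ 0.5606 -0.2396  0.08  ]
[ 0.5577 -0.0597  0.08  ]
[ 0.52   -0.0617  0.078 ]
[ 0.524  -0.2381  0.078 ]
[ 0.6444 -0.1481  0.08  ] [np.float64(0.01997839557154473), np.float64(0.015436775665844183), np.float64(0.019809584753167738), np.float64(0.016258025850723282), np.float64(0.022610902445536908)]
yaw 0.018818736857363367 front_mid [ 0.5214 -0.1505  0.08  ] edge mid [ 0.522  -0.1499  0.078 ]
tool axes
 [[ 0.9405  0.3398 -0.0002]
 [ 0.3398 -0.9405  0.001 ]
 [ 0.0002 -0.001  -1.    ]] [ 0.2124 -0.5874  0.222 ] [-0.2399  0.578   0.2954]
```

Units first: shifts go in shares of 0.8 m and turns go in shares of 180 degrees. So 0.11 rad / 3.1416 = 0.035.

```bash
echo '[0,0,0,0.035,0,0,0,0.035,0,0,0,0.0344,0,0,0,0,0,0,0,0]' > path.dat && python3 -m creep path.dat 0 10
python3 - <<'E'
from h import *
print(totool([.470,-.151,.2]))
E
```

```text
time: 0.67
position: [0.2124, -0.5877, 0.2224]
tool_rot: [1.0, 0.011, -0.0, -0.0]
ft_force: [-0.2, 0.0, 0.3]
grip_width: 0.0615
grip_force: 0.0
[ 0.26695627 -0.43099858  0.02254157]
```

```bash
echo '[0.0125,-0.0188,0,0,0.0238,-0.0388,0,0,0.0238,-0.0388,0,0,0.0238,-0.0388,0,0,0.0238,-0.0388,0,0,0.0238,-0.0388,0,0,0.0238,-0.0388,0,0,0.0238,-0.0388,0,0,0.0238,-0.0388,0,0,0.0238,-0.0388,0,0,0.0238,-0.0388,0,0,0.0238,-0.0388,0,0,0.0238,-0.0388,0,0,0.0238,-0.0388,0,0,0.0125,-0.0163,0,0,0,0,0.0275,0,0,0,0,0,0,0,0,0]' > path.dat && python3 -m creep path.dat
python3 - <<'E'
from h import *
print(totool([.490,-.151,.042]))
E
```

```text
time: 2.17
position: [0.4705, -0.1511, 0.1999]
tool_rot: [1.0, 0.011, -0.001, -0.001]
ft_force: [-0.1, -0.4, 0.5]
grip_width: 0.0006
grip_force: 0.0
[0.01994172 0.00049695 0.15785465]
```

Converted, 0.03 m / 0.8 = 0.0375, 0.02 m / 0.8 = 0.025.

```bash
echo '[0,0,0.025,0,0,0,0.0375,0,0,0,0.0375,0,0,0,0.0375,0,0,0,0.0375,0,0,0,0.0225,0,0.0125,0,0,0,0.0125,0,0,0,0.01,0,0,0,0.005,0,0,0,0,0,0,0,0,0,0,0]' > path.dat && python3 -m creep path.dat
python3 - <<'E'
from h import *
import cv2
c=robot.camera("top"); cv2.imwrite("pics/near.png",c["img"][100:400,250:570,::-1])
print(robot.get_obs()["ft_force"])
E
```

```text
time: 3.17
position: [0.5043, -0.1514, 0.0438]
tool_rot: [1.0, 0.01, 0.001, 0.001]
ft_force: [-0.8, 1.0, -0.2]
grip_width: 0.0004
grip_force: 0.0
[0.50471653 0.00862687 0.24140251]
```

Converted, 0.003 m / 0.8 = 0.0038.

```bash
for i in 1; do echo '[0.0038,0,0,0,0.0038,0,0,0,0,0,0,0,0,0,0,0]' > path.dat && python3 -m creep path.dat | grep -E 'pos|force'; done; echo '[0.0025,0,0,0,0.0013,0,0,0,0,0,0,0,0,0,0,0]' > path.dat && python3 -m creep path.dat| grep -E 'pos|ft'; echo '[0.0025,0,0,0,0.0013,0,0,0,0,0,0,0,0,0,0,0]' > path.dat && python3 -m creep path.dat| grep -E 'pos|ft'
```

```text
position: [0.5094, -0.1511, 0.0426]
ft_force: [-0.5, -0.3, -1.1]
grip_force: 0.0
position: [0.5112, -0.1508, 0.0424]
ft_force: [-4.2, -1.0, 2.2]
position: [0.515, -0.1507, 0.0424]
ft_force: [-3.9, -0.7, 1.5]
```

Converted, 0.0015 m / 0.8 = 0.0019.

```bash
echo '[0.0019,0,0,0,0,0,0,0,0,0,0,0]' > path.dat && python3 -m creep path.dat| grep -E 'pos|ft'
```

```text
position: [0.5166, -0.1507, 0.0424]
ft_force: [-3.9, 0.0, 1.4]
```

Converted, 0.0008 m / 0.8 = 0.001.

```bash
echo '[0.001,0,0,0,0,0,0,0,0,0,0,0]' > path.dat && python3 -m creep path.dat| grep -E 'pos|ft'
```

```text
position: [0.5174, -0.1507, 0.0424]
ft_force: [-5.1, -0.7, -0.5]
```

```bash
echo '[0.001,0,0,0,0,0,0,0,0,0,0,0]' > path.dat && python3 -m creep path.dat| grep -E 'pos|ft'
```

```text
position: [0.5179, -0.1507, 0.0424]
ft_force: [-4.4, -0.6, 0.2]
```

Converted, 0.0008 m / 0.8 = 0.001.

```bash
echo '[0.001,0,0,0,0,0,0,0,0,0,0,0]' > path.dat && python3 -m creep path.dat| grep -E 'pos|ft'
```

```text
position: [0.5181, -0.1507, 0.0424]
ft_force: [-6.2, -0.0, 1.4]
```

Converted, 0.0008 m / 0.8 = 0.001.

```bash
echo '[0.001,0,0,0,0,0,0,0,0,0,0,0,0,0,0,0]' > path.dat && python3 -m creep path.dat| grep -E 'pos|ft'
```

```text
position: [0.5183, -0.1507, 0.0424]
ft_force: [-7.6, -2.7, 1.2]
```

Converted, 0.0008 m / 0.8 = 0.001.

```bash
echo '[0.001,0,0,0,0,0,0,0,0,0,0,0,0,0,0,0]' > path.dat && python3 -m creep path.dat| grep -E 'pos|ft'
```

```text
position: [0.5185, -0.1506, 0.0424]
ft_force: [-8.3, -1.6, 2.3]
```

Stop reached (stiff, force rising). I'll let go by retreating fast.

Converted, -0.035 m / 0.8 = -0.0438, -0.02 m / 0.8 = -0.025.

```bash
echo '[-0.025,0,0,0,-0.0438,0,0,0,-0.0438,0,0,0,-0.0188,0,0,0,0,0,0,0,0,0,0,0,0,0,0,0]' > path.dat && python3 -m creep path.dat| grep -E 'time|pos|ft'
python3 - <<'E'
from h import *
c=robot.camera("top"); cv2.imwrite("pics/open.png",cv2.resize(c["img"][110:310,230:510,::-1],None,fx=2.8,fy=2.8))
E
```

```text
time: 6.47
position: [0.4191, -0.1547, 0.043]
ft_force: [-0.8, 0.4, -0.1]
```

View pics/open.png

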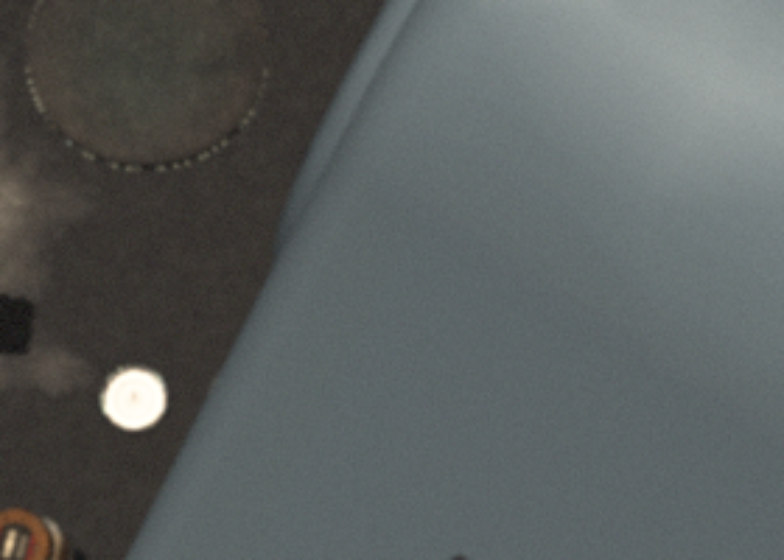

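The arm hides the unit in this view. I'll raise the tool and move towards the tea light, then look again.

Converted, -0.04 m / 0.8 = -0.05, -0.035 m / 0.8 = -0.0438, -0.11 rad / 3.1416 = -0.035.

```bash
echo '[0,0,-0.0375,0,0,0,-0.05,0,0,0,-0.05,0,0,0,-0.05,0,0,0,-0.0375,0,0.0063,-0.0375,0,0,0.0125,-0.0438,0,0,0.0125,-0.0438,0,0,0.0188,-0.0438,0,0,0.0188,-0.0438,0,0,0.0188,-0.0438,0,0,0.0188,-0.0438,0,0,0.0188,-0.0313,0,-0.0318,0,0,0,-0.035,0,0,0,-0.035,0,0,0,0,0,0,0,0]' > path.dat && python3 -m creep path.dat 0.062 8
python3 - <<'E'
from h import *
np.set_printoptions(precision=4,suppress=True)
for n in("top","scene"):
    c=robot.camera(n); cv2.imwrite(f"pics/{n}1.png",c["img"][:,:,::-1])
c=robot.camera("wrist"); cv2.imwrite("pics/wr1.png",c["img"][:,:,::-1]); print({k:c[k] for k in c if k!="img"})
print(totool([.525,.107,.005]))
E
```

```text
time: 7.93
position: [0.5118, 0.1148, 0.2228]
tool_rot: [0.986, 0.168, 0.001, 0.0]
ft_force: [0.2, -0.5, 0.5]
grip_width: 0.0625
grip_force: 0.0
{'fx': 341.70417512861303, 'fy': 341.70417512861303, 'cx': 318.15582202232946, 'cy': 231.8884718899592, 'xyz': array([0.5903, 0.1422, 0.3853]), 'attitude': array([ 0.8059, -0.5719, -0.0885,  0.1251])}
[0.0106 0.011  0.2177]
```

View pics/top1.png

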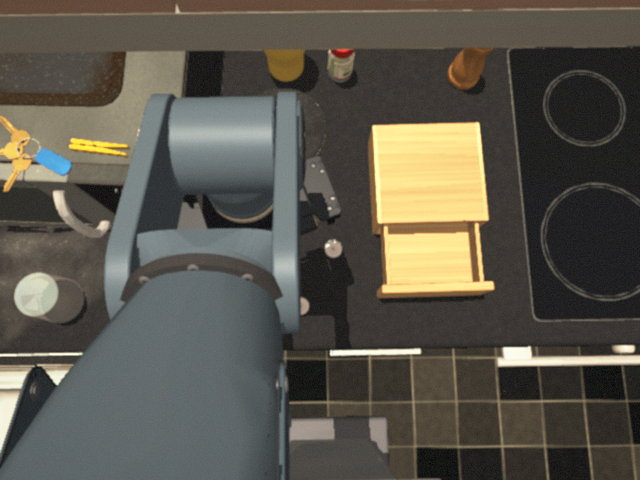

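View pics/wr1.png

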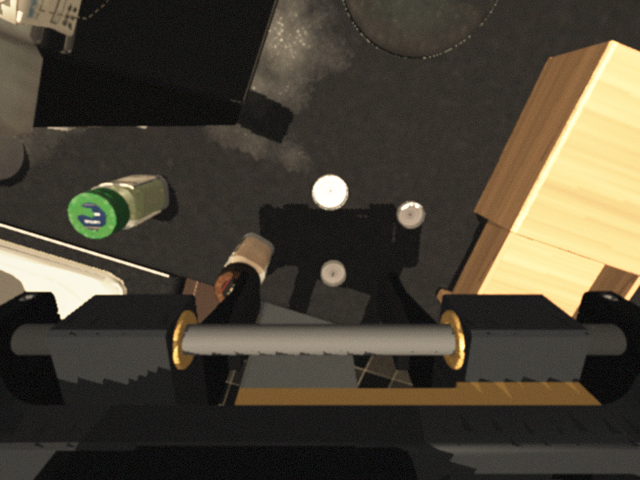

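The drawer is out; its front is now around y≈290 px in the top view. The wrist view shows the tea light at (330,191), the small ones at (411,214) and (333,273), the jar at (240,270), and the nearest oven corner at about (240,125).

Run:
```python
from h import *
np.set_printoptions(precision=4,suppress=True)
c=robot.camera("wrist"); h=cv2.cvtColor(c["img"],cv2.COLOR_RGB2HSV)
m=((h[:,:,2]>120)&(h[:,:,1]<90)).astype(np.uint8); k=np.zeros_like(m); k[160:225,300:360]=m[160:225,300:360]
q=max(cv2.findContours(k,cv2.RETR_EXTERNAL,cv2.CHAIN_APPROX_NONE)[0],key=cv2.contourArea)
(u,v),r=cv2.minEnclosingCircle(q); print(u,v,r,ray(c,u,v,.013)); print("oven",ray(c,240,125,0))
t=robot.camera("top"); e=[ray(t,380,288,.078),ray(t,493,285,.078)]; print(e)
```

```text
329.5909118652344 192.0454559326172 18.399364471435547 [0.5262 0.1061 0.013 ]
oven [0.5608 0.2206 0.    ]
[array([ 0.4537, -0.059 ,  0.078 ]), array([ 0.4559, -0.2381,  0.078 ])]
```

Converted, 0.03 m / 0.8 = 0.0375, 0.011 m / 0.8 = 0.0138.

```bash
echo '[0.0138,0.015,0.0125,0,0,0,0.0375,0,0,0,0.0375,0,0,0,0.0375,0,0,0,0.0375,0,0,0,0.0375,0,0,0,0.0188,0,0,0,0,0,0,0,0,0]' > path.dat && python3 -m creep path.dat|grep -E 'pos|ft|width'
python3 - <<'E'
from h import *
print(totool([.5257,.1065,.005]))
E
```

```text
position: [0.5249, 0.106, 0.047]
ft_force: [-0.3, 0.0, 0.7]
grip_width: 0.0622
[ 0.00094709 -0.00020638  0.04201921]
```

Converted, 0.012 m / 0.8 = 0.015, 0.01 m / 0.8 = 0.0125.

```bash
echo '[0.0013,0,0.015,0,0,0,0.015,0,0,0,0.0125,0,0,0,0.0063,0,0,0,0.0038,0,0,0,0,0]' > path.dat && python3 -m creep path.dat|grep -E 'pos|ft|width'; echo '[0,0,0,0,0,0,0,0,0,0,0,0,0,0,0,0,0,0,0,0,0,0,0,0,0,0,0,0,0,0,0,0]' > path.dat && python3 -m creep path.dat 0.03 8
```

```text
position: [0.5261, 0.1066, 0.0053]
ft_force: [-0.2, -0.2, 0.7]
grip_width: 0.0616
time: 10.1
position: [0.5263, 0.1066, 0.0059]
tool_rot: [0.986, 0.169, 0.0, 0.0]
ft_force: [-0.9, 0.2, 3.3]
grip_width: 0.0369
grip_force: 8.0
```

Converted, -0.03 m / 0.8 = -0.0375, -0.02 m / 0.8 = -0.025, 0.11 rad / 3.1416 = 0.035.

```bash
echo '[0,0,-0.01,0,0,0,-0.025,0,0,0,-0.0375,0,0,0,-0.0375,0,0,0,-0.0375,0,0,0,-0.025,0,0,0,-0.0088,0,0,0,0,0.0318,0,0,0,0.035,0,0,0,0.035,0,0,0,0,0,0,0,0]' > path.dat && python3 -m creep path.dat
python3 - <<'E'
from h import *
print(totool([.510,-.149,.026]))
c=robot.camera("wrist"); cv2.imwrite("pics/wr2.png",c["img"][:,:,::-1])
E
```

```text
time: 11.1
position: [0.5255, 0.1066, 0.1499]
tool_rot: [1.0, 0.011, -0.001, -0.0]
ft_force: [-0.1, 0.3, -0.5]
grip_width: 0.0371
grip_force: 8.0
[-0.02077263  0.25523571  0.12391289]
```

Converted, 0.03 m / 0.8 = 0.0375, 0.025 m / 0.8 = 0.0313.

```bash
echo '[-0.0013,0.015,0,0,-0.0025,0.0313,0,0,-0.0025,0.0375,0,0,-0.0025,0.0375,0,0,-0.0025,0.0375,0,0,-0.0025,0.0375,0,0,-0.0025,0.0375,0,0,-0.0025,0.0375,0,0,-0.0025,0.0313,0,0,-0.005,0.0163,0,0,0,0,0,0,0,0,0,0]' > path.dat && python3 -m creep path.dat
python3 - <<'E'
from h import *
print(totool([.510,-.149,.026]))
c=robot.camera("wrist"); cv2.imwrite("pics/wr3.png",c["img"][:,:,::-1]); print(c["xyz"],c["attitude"])
E
```

```text
time: 12.15
position: [0.5092, -0.1496, 0.1503]
tool_rot: [1.0, 0.009, -0.0, -0.0]
ft_force: [0.0, -0.0, -0.5]
grip_width: 0.0372
grip_force: 8.0
[ 0.0008886  -0.00051283  0.12425692]
[ 0.59320741 -0.14792294  0.31263142] [ 0.70463786 -0.69264971 -0.10815173  0.10965886]
```

View pics/wr3.png

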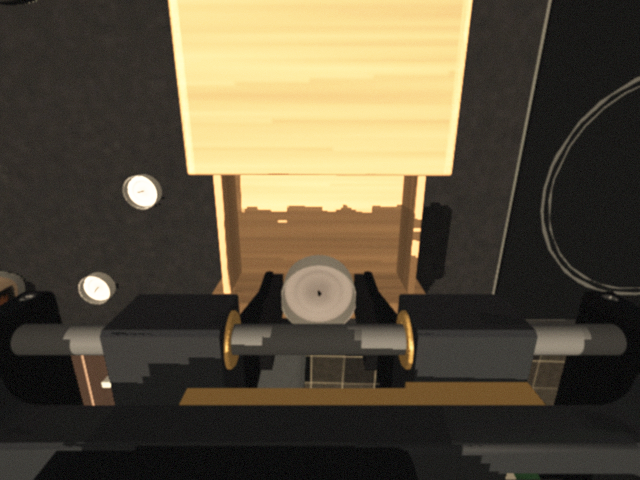

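The wrist view shows the tea light at (318,292), held upright and centred between the drawer sides (220 and 418). I'll lower it now.

Converted, 0.025 m / 0.8 = 0.0313, 0.02 m / 0.8 = 0.025.

```bash
echo '[0,0,0.0188,0,0,0,0.0313,0,0,0,0.0313,0,0,0,0.025,0,0,0,0.0188,0,0,0,0.0125,0,0,0,0.0063,0,0,0,0,0,0,0,0,0]' > path.dat && python3 -m creep path.dat
```

```text
time: 12.95
position: [0.5103, -0.1484, 0.0359]
tool_rot: [1.0, 0.01, 0.0, 0.0]
ft_force: [0.1, 0.3, -0.5]
grip_width: 0.0368
grip_force: 8.0
```

Converted, 0.004 m / 0.8 = 0.005, 0.003 m / 0.8 = 0.0038.

```bash
echo '[0,0,0.005,0,0,0,0.0038,0,0,0,0.0019,0,0,0,0.0013,0,0,0,0,0,0,0,0,0,0,0,0,0]' > path.dat && python3 -m creep path.dat; echo '[0,0,0,0,0,0,0,0,0,0,0,0,0,0,0,0,0,0,0,0]' > path.dat && python3 -m creep path.dat 0.062 8
```

```text
time: 13.53
position: [0.51, -0.1488, 0.0262]
tool_rot: [1.0, 0.009, 0.0, 0.0]
ft_force: [0.0, 0.6, 0.6]
grip_width: 0.0369
grip_force: 8.0
time: 13.95
position: [0.51, -0.1487, 0.0261]
tool_rot: [1.0, 0.009, 0.0, 0.0]
ft_force: [-0.8, -0.5, -0.5]
grip_width: 0.0592
grip_force: 0.0
```

Converted, -0.04 m / 0.8 = -0.05, -0.03 m / 0.8 = -0.0375.

```bash
echo '[0,0,-0.0063,0,0,0,-0.025,0,0,0,-0.0375,0,0,0,-0.05,0,0,0,-0.0375,0,-0.0125,0,0,0,-0.025,0,0,0,-0.0375,0,0,0,-0.0375,0,0,0,-0.0125,0,0,0,0,0,0,0,0,0,0,0]' > path.dat && python3 -m creep path.dat
python3 - <<'E'
from h import *
c=robot.camera("wrist"); cv2.imwrite("pics/wr4.png",c["img"][:,:,::-1]); print(c["xyz"],c["attitude"])
E
```

```text
time: 14.95
position: [0.4106, -0.1511, 0.1512]
tool_rot: [1.0, 0.009, 0.001, 0.0]
ft_force: [0.8, -0.8, -0.1]
grip_width: 0.0619
grip_force: 0.0
[ 0.49416194 -0.14914919  0.31381335] [ 0.70481869 -0.69272022 -0.10682571  0.10935068]
```

View pics/wr4.png

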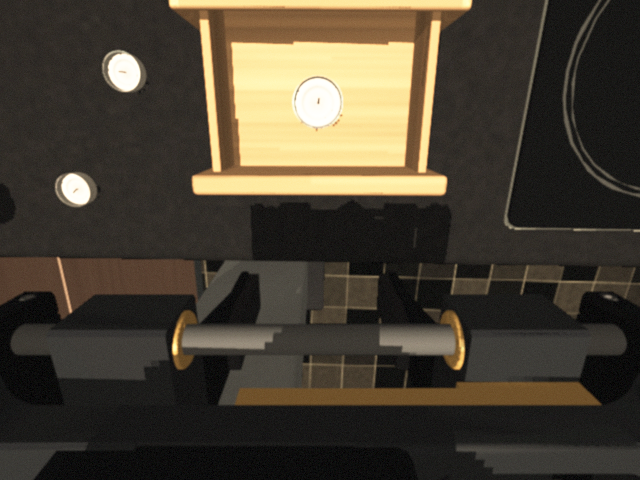

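The tea light stands upright in the tray at (318,102). The front's outer edge is at v≈194. Now I close the fingers and lower in front of it.

```bash
python3 - <<'E'
from h import *
c=robot.camera("wrist"); print(ray(c,320,194,.078),totool([.411,-.1515,.042]))
E
echo '[-0.0038,0,0,0,0,0,0,0,0,0,0.025,0,0,0,0.0313,0,0,0,0.0375,0,0,0,0.025,0,0,0,0.0175,0,0,0,0,0,0,0,0,0]' > path.dat && python3 -m creep path.dat 0 10
```

```text
[ 0.44825626 -0.15187574  0.078     ] [-0.00112848 -0.00020336  0.10928534]
time: 15.8
position: [0.407, -0.1505, 0.0414]
tool_rot: [1.0, 0.01, -0.001, -0.001]
ft_force: [0.3, 0.1, 0.0]
grip_width: 0.0097
grip_force: 0.0
```

Converted, 0.006 m / 0.8 = 0.0075, 0.003 m / 0.8 = 0.0038.

```bash
echo '[0.0075,0,0,0,0.0075,0,0,0,0.0075,0,0,0,0.0038,0,0,0,0.0038,0,0,0,0.0038,0,0,0,0.0038,0,0,0,0.0038,0,0,0,0.0038,0,0,0,0.0038,0,0,0,0,0,0,0]' > path.dat && python3 -m creep path.dat|grep -E 'pos|ft|wid'; echo '[0.0038,0,0,0,0.0038,0,0,0,0.005,0,0,0,0.005,0,0,0,0.005,0,0,0,0.005,0,0,0,0.005,0,0,0,0.005,0,0,0,0.005,0,0,0,0.005,0,0,0,0.005,0,0,0,0.005,0,0,0,0.0038,0,0,0,0.0038,0,0,0,0.0038,0,0,0,0,0,0,0,0,0,0,0]' > path.dat && python3 -m creep path.dat|grep -E 'time|pos|ft'
```

```text
position: [0.4459, -0.1496, 0.0419]
ft_force: [-3.3, 0.6, 1.4]
grip_width: 0.0002
time: 18.13
position: [0.5015, -0.1488, 0.042]
ft_force: [-3.5, 0.9, -1.2]
```

```bash
echo '[0.0038,0,0,0,0.0038,0,0,0,0.0038,0,0,0,0.0025,0,0,0,0.0013,0,0,0,0,0,0,0,0,0,0,0]' > path.dat && python3 -m creep path.dat|grep -E 'time|pos|ft'
```

```text
time: 18.72
position: [0.5132, -0.1486, 0.042]
ft_force: [-3.4, 1.1, -1.9]
```

Converted, 0.001 m / 0.8 = 0.0013.

```bash
echo '[0.0013,0,0,0,0,0,0,0,0,0,0,0]' > path.dat && python3 -m creep path.dat|grep -E 'time|pos|ft'
```

```text
time: 18.97
position: [0.5139, -0.1486, 0.042]
ft_force: [-4.1, 0.7, -2.3]
```

Converted, 0.001 m / 0.8 = 0.0013, 0.0005 m / 0.8 = 0.0006.

```bash
echo '[0.0013,0,0,0,0.0006,0,0,0,0,0,0,0,0,0,0,0]' > path.dat && python3 -m creep path.dat|grep -E 'pos|ft'
```

```text
position: [0.5152, -0.1485, 0.042]
ft_force: [-5.5, 0.6, -1.4]
```

Converted, 0.001 m / 0.8 = 0.0013.

```bash
echo '[0.0013,0,0,0,0,0,0,0,0,0,0,0,0,0,0,0]' > path.dat && python3 -m creep path.dat|grep -E 'pos|ft'
```

```text
position: [0.5164, -0.1485, 0.042]
ft_force: [-5.0, 1.0, -1.4]
```

Converted, 0.001 m / 0.8 = 0.0013.

```bash
echo '[0.0013,0,0,0,0,0,0,0,0,0,0,0,0,0,0,0]' > path.dat && python3 -m creep path.dat|grep -E 'pos|ft'
```

```text
position: [0.5174, -0.1485, 0.042]
ft_force: [-3.9, 0.0, -2.8]
```

Converted, 0.001 m / 0.8 = 0.0013, 0.0003 m / 0.8 = 0.0004.

```bash
echo '[0.0013,0,0,0,0.0004,0,0,0,0,0,0,0,0,0,0,0]' > path.dat && python3 -m creep path.dat|grep -E 'pos|ft'
```

```text
position: [0.518, -0.1485, 0.042]
ft_force: [-5.8, -0.3, -1.4]
```

Converted, 0.001 m / 0.8 = 0.0013, 0.0003 m / 0.8 = 0.0004.

```bash
echo '[0.0013,0,0,0,0.0004,0,0,0,0,0,0,0,0,0,0,0]' > path.dat && python3 -m creep path.dat|grep -E 'pos|ft'
```

```text
position: [0.5184, -0.1484, 0.042]
ft_force: [-8.0, -1.2, -0.3]
```

Converted, 0.0008 m / 0.8 = 0.001.

```bash
echo '[0.001,0,0,0,0,0,0,0,0,0,0,0,0,0,0,0]' > path.dat && python3 -m creep path.dat|grep -E 'pos|ft'
```

```text
position: [0.5186, -0.1484, 0.042]
ft_force: [-9.6, -2.6, 1.4]
```

Latched. I back off gently, move clear and check.

Converted, -0.04 m / 0.8 = -0.05, -0.03 m / 0.8 = -0.0375.

```bash
echo '[-0.0038,0,0,0,-0.0038,0,0,0,-0.0038,0,0,0,-0.0038,0,0,0,-0.0063,0,0,0,-0.0188,0,0,0,-0.0313,0,0,0,-0.0375,0,0,0,-0.025,0,0,0,0,0,-0.0375,0,0,0,-0.05,0,0,0,-0.0375,0,0,0,0,0,0,0,0,0,0,0,0,0]' > path.dat && python3 -m creep path.dat
python3 - <<'E'
from h import *
c=robot.camera("wrist"); cv2.imwrite("pics/wr5.png",c["img"][:,:,::-1])
E
```

```text
time: 22.22
position: [0.4148, -0.1512, 0.1425]
tool_rot: [1.0, 0.009, 0.001, 0.001]
ft_force: [0.0, -0.2, -0.6]
grip_width: 0.0008
grip_force: 0.0
```

View pics/wr5.png

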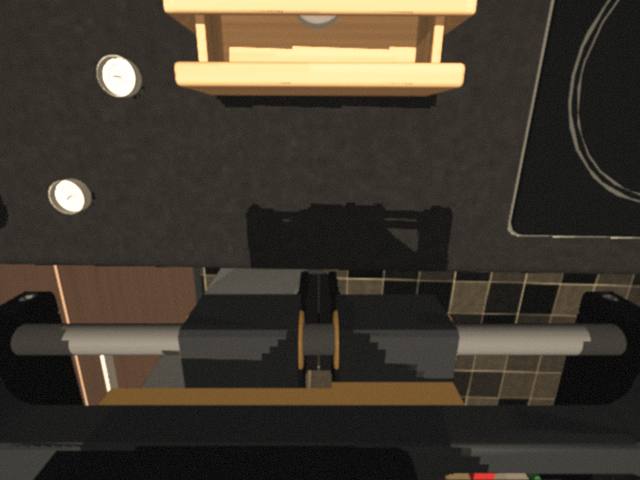

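The front stands at v≈64–84 with a small gap to the carcass (v≈13), and the tea light is visible inside. I check that it matches the latched position.

Run:
```python
from h import *
c=robot.camera("wrist"); print(ray(c,320,84,.078),ray(c,320,12,.08), "expect .5215 .5595")
print(robot.hand_in())
```

```text
[ 0.52070127 -0.14950628  0.078     ] [ 0.55846787 -0.14872995  0.08      ] expect .5215 .5595
the job is handed in; nothing more can be done
None
```

The tea light is in the drawer, which latched shut and held on its own; it was last seen upright just before closing, and the job is handed in at about 22 s with press readings below about 10 N.

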